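# Fetch one parts tray for the violin's tailpiece

## Task

Take just the top parts tray off the nested stack on the sloping stand, without dragging up the tray beneath it, and set it down level and squarely in the middle of the small empty carpet pad. Then lay the loose ebony tailpiece flat in that tray, right side up. Put both down gently rather than dropping them, and leave the other trays and everything else on the bench where they are.

Things in the scene. Friction and masses are not known exactly. Their poses are not given: they have to be found in the camera images.
- stand: Fixed wooden stand, 145 x 176 mm, with a nested stack of four equal blue trays. Origin on the bench under the middle of its bed (bed surface 48 mm above it), z up. The bed slopes up at 30 degrees towards the stand's +x, so the stack's axis leans 30 degrees from vertical towards its -x, the low front facing the robot at yaw 0.
- tray1: Top tray of the stack, the one to take: blue plastic, 140 (x) by 190 mm (y) over the rim, 55 mm tall, about 120 g. Origin: centre of its underside; z its own up, along the stack's axis while nested (so it starts tilted like the bed, its x pointing uphill). Trays nest 18 mm apart along z with some 1.5 mm play all round: under the top rim is a 6 mm gap, then the next tray's rim in line with it.
- tray1_lip (a point): Top face of tray1's rim, middle of the long side at tray x = -65 mm (the low side, towards the robot, on the stand). The turned-down rim runs all round, 10 mm thick with straight inner and outer faces, 12 mm deep (tray z 43 to 55 mm); the mouth inside it is 120 x 170 mm. Axes as tray1.
- tray2: The second tray, same shape and axes, nested directly under tray1; it must stay on the stack.
- tray3: The third tray, under tray2, same shape; stays.
- tray4: The lowest tray, on the stand's bed, same shape; stays.
- pad: Small beige carpet pad fixed on the bench, 200 x 250 mm (x short, y long), 4 mm thick. Origin at the centre of its underside. The tray goes here, its long side along the pad's long side.
- tailpiece: Loose black ebony violin tailpiece lying right side up on the bench, 110 mm long along its x, 41 mm wide at the broad end (+x, with brass fine-tuner screws), narrowing to about 23 mm at the other (-x); sides at the middle about 32 mm apart, tapering at about 4 degrees each; 10 to 12 mm thick, 45 g. Origin at the centre of its underside, z up.
- chin_rest: Bystander: black chin rest lying upside down, steel clamp upward, about 100 x 66 mm, 47 mm tall. Origin on its underside.
- varnish_jar: Bystander: amber glass jar with a dark lid, 64 mm in diameter, 85 mm tall. Origin at the centre of its base.
- sanding_block: Bystander: cork sanding block, 105 x 62 x 36 mm. Origin at the centre of its underside.
- tray1_in (a point): Centre of tray1's inside floor, 3 mm above its underside. Flat floor about 95 (x) by 145 mm (y), walls flaring out upward by 9 mm, then a small step out to the mouth; in each corner of the floor a stacking lug 10 x 10 mm, 15 mm tall, centred at tray x +-41, y +-66 mm. Axes as tray1.
There are look-alikes about, which are no part of the job. Leave any black or brown look-alike of the tray2 alone.

How it is judged:
By the outcome, as a careful person would: the job done as asked, in the order asked, and still so for the second after the job is handed in, with the robot touching nothing.
It also fails if it takes over 72 s, if anything falls off the work surface, if the arm or the gripper's body presses on something with over 40 N, if the wrist force passes 120 N, or if a joint passes its speed limit or range.

## Robot

A 6-joint arm with a two-finger parallel gripper is mounted at the origin on the work surface. World frame = base frame: x ahead of the robot, y to its left, z up, the work surface at z = 0. Lengths are in m, angles in rad, forces in N, time in s.
With the tool pointing down it reaches from about 0.375 to 0.9 m from the base axis. Payload 3.1 kg.
Tool frame: the origin (TCP) lies on the centre line of the jaws, within the pads' length; the fingertips stand 8 mm ahead of it and the grasp point (between the pads) lies 11 mm behind it; z points along the fingers, y is the line along which they close (so a half turn about z gives the same grasp; the last joint's range is limited). The gripper opens to 87 mm and grips with 3 to 60 N. Pads are 19 mm wide; open, the fingers measure 117 mm over their backs; the gripper's body (75 mm by 190 mm) begins 51 mm behind the grasp point.
Start: joints at [-1.298, 0.527, 1.433, -0, 1.181, -0.178], TCP at [0.272, -0.563, 0.231] pointing down, gripper open.
Joint ranges: [-3.08, 3.08], [-0.75, 2.2], [0.22, 2.44], [-1.43, 4.57], [0, 2.65], [-2.85, 2.85]. Speed limits (rad/s): [2.79, 2.79, 3.14, 3.14, 3.14, 3.14].

## Interface

Orientations are given as a unit quaternion [x, y, z, w].
In Python, from bench import robot gives the robot as it stands.
- The arm moves only by the tool step_arm, never from a script. Its argument "increments" is a list of rows, each a list of 3 entries, a list of its own where there are three numbers: the shift along the tool's x, y, z in units of 30 mm (1.0 is 30 mm), then the turn, a rotation vector about the tool's x, y, z in units of 6 degrees (1.0 is 6 degrees), then the closure in counts, from 0 (fully open) to 255 (shut). A call has 1 to 12 rows; each row is the pose to reach, as a shift and turn from the pose commanded when the call began, along the tool's axes at that moment; what a row does not reach only later rows make up. A row lasts 1/12 s, in which the tool goes at most 41.7 mm and 7.16 degrees, less where a joint would pass 70% of its speed; a pose out of reach is approached as far as the arm can. A call with a gripper value outside its range is refused whole. The fingers move at their own pace and stop on an object; "squeeze" is the grip in N (left out, the last holds). Time passes only in rows, so rows that repeat a pose let the fingers close. It gives the time, the measured TCP pose, the force, the opening and the grip force at its end, in the units of the state.
- robot.get_state(): the state, without advancing time (a new reading comes with each control period).
- robot.capture(name): name is "side" or "top"; returns the picture (384x512x3 uint8, blue, green, red); there is no depth.
- robot.get_calibration(name): a dict with "camera_matrix" (3x3 intrinsics, pixels), "rvec" (rotation vector, rad) and "tvec" (3), from world to camera coordinates, as OpenCV has them. Camera axes: x right, y down, z forward; pixel columns grow to the right and rows downward; lengths in m; the calibration is good to about 2 mm. A picture is of the moment at which its call begins. get_calibration takes no time and is no camera call.
- robot.sign_off(): hands the job in; it is judged then, once.
The state is a dict: "time_s": time; "qpos": joint angles; "joint_velocities": joint speeds; "joint_torque": joint torques, N m; "position": TCP position; "ee_rot": TCP orientation; "wrist_force": force on the tool from outside, world axes, zero at the start; "torque": the same for the moment, N m; "opening": opening from 0.0 (shut) to 1.0 (fully open); "grasp_force": force on a finger pad.
Only numpy, scipy, OpenCV 4.12 (cv2) and the standard library are available. Lean on these libraries where they do the work, as an engineer would, in place of code of your own. Each camera call takes 0.05 s, during which the arm holds its last target. There are 200 camera calls.

## Working session

There is one attempt and no reset: what is moved stays moved. The work goes in short steps, Python scripts to look and compute and a tool call to move; the robot and the scene stay as the last step left them, time stands still between calls to the robot, and variables do not carry over. Pictures are saved under pics/ and viewed, at most 10 in all, crops included, and the job is handed in when it is done.

Besides the shell and the picture viewer there is one more tool, called after "Request:" in YAML: its name, and indented under it one key for each argument. step_arm: Moves the arm, as the interface text tells. Its arguments: {"type":"object","properties":{"increments":{"type":"array","items":{"type":"array"}},"squeeze":{"type":"number"}},"required":["increments"]}

```bash
mkdir -p pics
cat > h.py <<'E'
import numpy as np, cv2
from scipy.spatial.transform import Rotation as R
from bench import robot
def cal(n):
    c=robot.get_calibration(n); return np.array(c["camera_matrix"],float),np.array(c["rvec"],float).ravel(),np.array(c["tvec"],float).ravel()
def proj(n,P):
    K,r,t=cal(n); return cv2.projectPoints(np.atleast_2d(np.array(P,float)),r,t,K,None)[0].reshape(-1,2)
def ray(n,uv,z):
    K,r,t=cal(n); M=cv2.Rodrigues(r)[0]; c=-M.T@t
    uv=np.atleast_2d(uv); d=np.c_[uv,np.ones(len(uv))]@np.linalg.inv(K).T@M
    return c+d*((z-c[2])/d[:,2])[:,None]
def crop(n,box,f,name):
    im=robot.capture(n); x0,y0,x1,y1=box
    cv2.imwrite("pics/"+name,cv2.resize(im[y0:y1,x0:x1],None,fx=f,fy=f,interpolation=cv2.INTER_CUBIC)); return im
E
python3 - <<'E'
from h import *
a=robot.capture("top"); b=robot.capture("side")
cv2.imwrite("pics/t0.png",cv2.resize(a,(800,600),interpolation=cv2.INTER_CUBIC));cv2.imwrite("pics/s0.png",cv2.resize(b,(800,600),interpolation=cv2.INTER_CUBIC))
for n in("top","side"):
    K,r,t=cal(n);M=cv2.Rodrigues(r)[0];print(n,-M.T@t,M[2],K[0,0],proj(n,[[0.4,0,0],[0.8,0,0],[0.4,0.4,0],[.4,-.4,0]]).round())
print(robot.get_state())
E
```

```text
top [0.32392701 0.06800687 1.46723237] [ 0.13027348 -0.02136455 -0.99124789] 397.47360631661235 [[263. 225.]
 [260. 120.]
 [154. 227.]
 [370. 222.]]
side [-0.10621389  1.09446674  0.81250286] [ 0.44069922 -0.74316659 -0.50347553] 416.94003382982015 [[289. 219.]
 [198. 187.]
 [223. 287.]
 [333. 173.]]
{'time_s': 0.1, 'qpos': array([-1.29849241e+00,  5.28396858e-01,  1.43378565e+00,  2.97549427e-05,
        1.18141666e+00, -1.78479191e-01]), 'joint_velocities': array([-0.0009179 , -0.00178271, -0.00134303,  0.00098445,  0.00049988,
        0.00063412]), 'joint_torque': array([-5.39017001e-04, -4.40986311e+01, -1.77151161e+01,  6.34898501e-02,
        5.33928804e-02, -3.31117576e-05]), 'position': array([ 0.27216086, -0.56190341,  0.2296513 ]), 'ee_rot': array([ 9.74707449e-01,  2.23482399e-01, -3.33049446e-05, -1.00279956e-03]), 'wrist_force': array([ 0.07281284, -0.04789215, -0.41982691]), 'torque': array([0.00866262, 0.07681634, 0.01319889]), 'grasp_force': 0.0, 'opening': 0.9989664490947382}
```

View pics/t0.png

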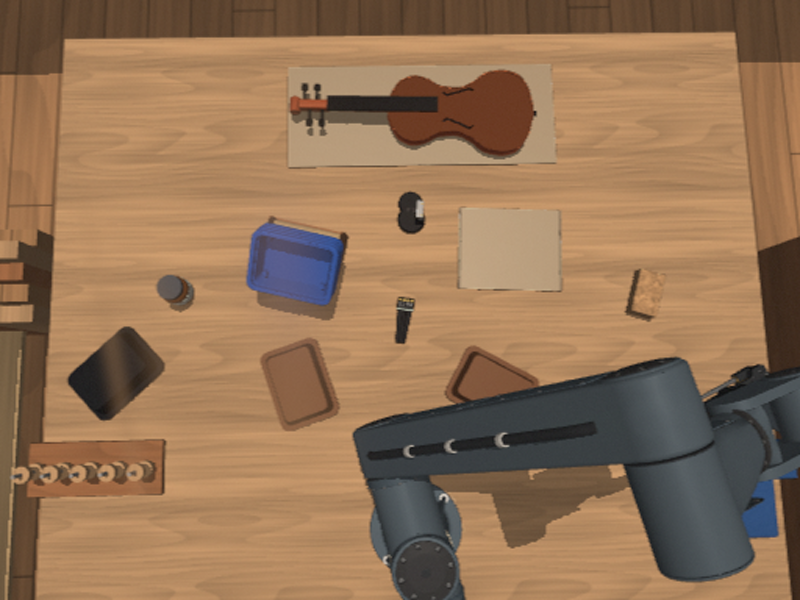

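View pics/s0.png

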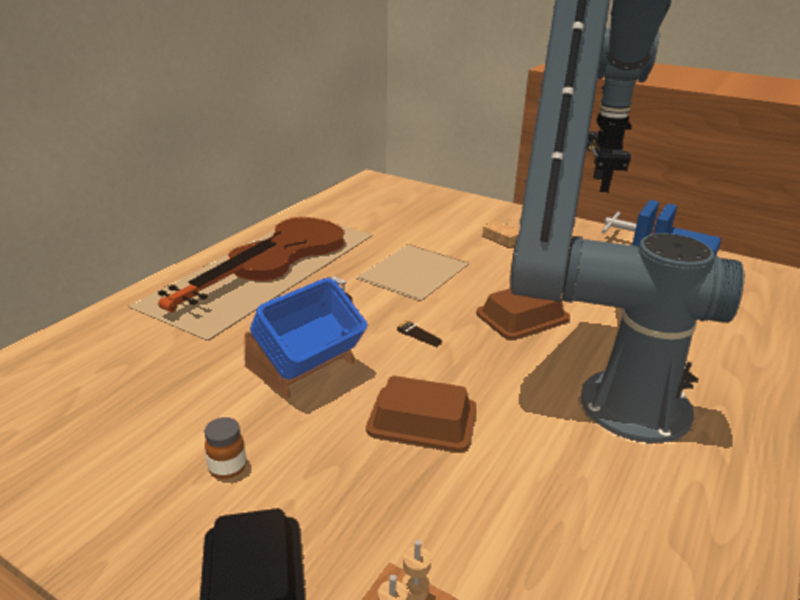

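Candidates for the tray are the blue stack at top px (297,262) with the top rim uppermost, the brown upside-down trays at (300,384) and (490,375), and the black one at (115,372). I choose the blue one. The pad is the small one at (510,250), not the violin's mat at (420,115). The tailpiece is at (403,318). The black object at (411,213) is the chin rest. I'll check these in close crops.

Run:
```python
from h import *
a=robot.capture("top"); b=robot.capture("side")
z=lambda im,x0,y0,w,h,W,H:cv2.resize(im[y0:y0+h,x0:x0+w],(W,H),interpolation=cv2.INTER_CUBIC)
# top stack 150..230 x 135..205 x5 ; side stack 150..245,170..255 x... 
p=np.zeros((600,800,3),np.uint8)
p[:350,:400]=z(a,150,135,80,70,400,350)     # scale5
p[:350,400:]=z(b,155,172,80,70,400,350)    # scale5
p[350:590,:240]=z(a,240,185,40,40,240,240)    # scale6
p[350:590,250:550]=z(b,245,198,50,40,300,240) # scale6
p[350:590,560:800]=z(a,285,127,80,80,240,240)   # scale3 pad
cv2.imwrite("pics/c1.png",p)
```

```text
(no output)
```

View pics/c1.png

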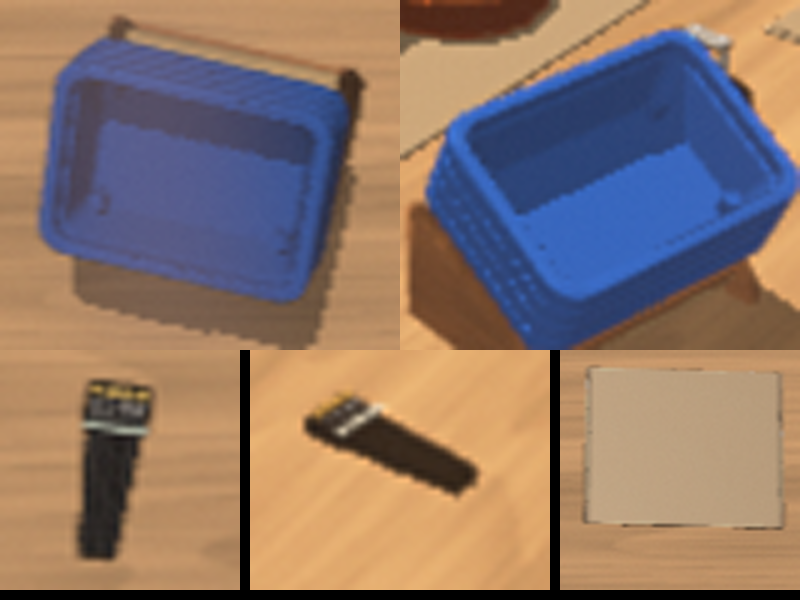

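The crops confirm it: blue open tray on the sloping stack, front rim corners near top px (157,185) and (212,196). The pad corners are clear, and the tailpiece lies with its brass tuners away from the robot. Next I fit the poses.

```bash
cat > fit.py <<'E'
from h import *
from scipy.optimize import minimize
def rr(w,h,r):
    a=np.linspace(0,np.pi/2,6); out=[]
    for k,(sx,sy) in enumerate([(1,1),(-1,1),(-1,-1),(1,-1)]):
        out.append(np.c_[sx*(w/2-r),sy*(h/2-r)]+r*np.c_[np.cos(a+k*np.pi/2),np.sin(a+k*np.pi/2)])
    return np.vstack(out)
def tray(T,Rm):
    o=[]
    for w,h,z,r in((.14,.19,.055,.02),(.14,.19,.043,.02),(.101,.151,0,.012)):
        q=rr(w,h,r); o.append(np.c_[q,np.full(len(q),z)])
    return np.vstack(o)@Rm.T+T
def bluemask(im):
    h=cv2.cvtColor(im,cv2.COLOR_BGR2HSV); return ((h[...,0]>100)&(h[...,0]<130)&(h[...,1]>120)).astype(np.uint8)
S=4
def render(n,trays):
    m=np.zeros((384*S,512*S),np.uint8)
    for t in trays:
        p=cv2.convexHull(((proj(n,t)+.5)*S).astype(np.int32)); cv2.fillConvexPoly(m,p,1)
    return cv2.resize(m.astype(np.float32),(512,384),interpolation=cv2.INTER_AREA)
E
cat > f1.py <<'E'
from fit import *
ms={}
for n in("top","side"):
    m=bluemask(robot.capture(n)); k,l,s,_=cv2.connectedComponentsWithStats(m)
    c=(190,167) if n=="top" else (197,210)
    ms[n]=(l==l[c[1],c[0]]).astype(np.uint8); 
    ms[n]=cv2.morphologyEx(ms[n],cv2.MORPH_CLOSE,np.ones((9,9),np.uint8)).astype(np.float32); print(ms[n].sum())
def poses(p):
    Rm=R.from_euler('z',p[2]).as_matrix()@R.from_euler('y',-30,degrees=True).as_matrix()
    return [(np.array([p[0],p[1],.048])+Rm[:,2]*.018*k,Rm) for k in range(4)]
def cost(p,ns=("top","side")): return sum(np.abs(render(n,[tray(*q) for q in poses(p)])-ms[n]).sum() for n in ns)
x0=ray("top",[[190,165]],.12)[0]
for ns in(("top","side"),("top",),("side",)):
    r=min((minimize(cost,[x0[0],x0[1],y],args=(ns,),method='Nelder-Mead',options=dict(initial_simplex=[[x0[0],x0[1],y],[x0[0]+.03,x0[1],y],[x0[0],x0[1]+.03,y],[x0[0],x0[1],y+.15]],xatol=1e-4)) for y in(-.2,.2)),key=lambda r:r.fun)
    print(ns,r.x,r.fun)
    if len(ns)==2: P=r.x
T,Rm=poses(P)[3]; print("tray1",T,"lip",T+Rm@[-.065,0,.055]); 
pc=(np.array([(587,367),(779,372),(782,528),(586,522)])-[560,350])/3+[285,127]
q=ray("top",pc,.004); print("pad",q.mean(0),q.round(3).tolist(), np.arctan2(*(q[0]-q[1]+q[3]-q[2])[:2])) 
tc=(np.array([(87,380),(153,383),(115,558),(80,556)])-[0,350])/6+[240,185]
q=ray("top",tc,.009); b=(q[0]+q[1])/2; e=(q[2]+q[3])/2; print("tail",(b+e)/2,np.linalg.norm(b-e),np.linalg.norm(q[0]-q[1]),np.linalg.norm(q[2]-q[3]),"yaw",np.arctan2(*(b-e)[[1,0]]))
# side check
ts=(np.array([(322,400),(472,480)])-[250,350])/6+[245,198]; print(ray("side",ts,.008))
E
python3 f1.py
```

```text
195901.0
2992.0
('top', 'side') [ 0.62904259  0.24798066 -0.20603396] 193981.0
('top',) [ 0.03300572  0.67463202 -0.30780683] 192477.5625Traceback (most recent call last):
  File "f1.py", line 14, in <module>
    r=min((minimize(cost,[x0[0],x0[1],y],args=(ns,),method='Nelder-Mead',options=dict(initial_simplex=[[x0[0],x0[1],y],[x0[0]+.03,x0[1],y],[x0[0],x0[1]+.03,y],[x0[0],x0[1],y+.15]],xatol=1e-4)) for y in(-.2,.2)),key=lambda r:r.fun)
  File "f1.py", line 14, in <genexpr>
    r=min((minimize(cost,[x0[0],x0[1],y],args=(ns,),method='Nelder-Mead',options=dict(initial_simplex=[[x0[0],x0[1],y],[x0[0]+.03,x0[1],y],[x0[0],x0[1]+.03,y],[x0[0],x0[1],y+.15]],xatol=1e-4)) for y in(-.2,.2)),key=lambda r:r.fun)
           ~~~~~~~~^^^^^^^^^^^^^^^^^^^^^^^^^^^^^^^^^^^^^^^^^^^^^^^^^^^^^^^^^^^^^^^^^^^^^^^^^^^^^^^^^^^^^^^^^^^^^^^^^^^^^^^^^^^^^^^^^^^^^^^^^^^^^^^^^^^^^^^^^^^^^^^^^^^^^^^^^^^^^^^^^^^^^^^^^^^^^
    res = _minimize_neldermead(fun, x0, args, callback, bounds=bounds,
                               **options)
    fxc = func(xc)
    fx = function(np.copy(x), *(wrapper_args + args))
  File "f1.p
[... 338 characters left out ...]
um(np.abs(render(n,[tray(*q) for q in poses(p)])-ms[n]).sum() for n in ns)
                                                     ~~~~~~^^^^^^^^^^^^^^^^^^^^^^^^^^^^^^^^
  File "fit.py", line 19, in render
    p=cv2.convexHull(((proj(n,t)+.5)*S).astype(np.int32)); cv2.fillConvexPoly(m,p,1)
                       ~~~~^^^^^
  File "h.py", line 7, in proj
    K,r,t=cal(n); return cv2.projectPoints(np.atleast_2d(np.array(P,float)),r,t,K,None)[0].reshape(-1,2)
          ~~~^^^
  File "h.py", line 5, in cal
    c=robot.get_calibration(n); return np.array(c["camera_matrix"],float),np.array(c["rvec"],float).ravel(),np.array(c["tvec"],float).ravel()
ValueError: time passes only in moves, steps and waits
```

```bash
sed -i 's/^def cal(n):/import functools\n@functools.lru_cache(None)\ndef cal(n):/' h.py
sed -i 's/>120)/>75)/;s/>100)/>104)/' fit.py
sed -i 's/ms\[n\]=(l==l\[c\[1\],c\[0\]\])/w=l[c[1]-20:c[1]+20,c[0]-20:c[0]+20]; ms[n]=(l==np.bincount(w[w>0]).argmax())/' f1.py
python3 f1.py
```

```text
2435.0
3038.0
('top', 'side') [ 0.6295557   0.2468566  -0.22975064] 249.8125
('top',) [ 0.6298427  0.2458248 -0.2359388] 121.0
('side',) [ 0.62873851  0.2477706  -0.22574041] 123.5625
tray1 [0.60326517 0.25300544 0.09476537] lip [0.5216753  0.27208771 0.10989677]
pad [ 0.64081183 -0.2460609   0.004     ] [[0.746, -0.128, 0.004], [0.735, -0.372, 0.004], [0.535, -0.364, 0.004], [0.547, -0.12, 0.004]] 0.046877446939466695
tail [0.47277338 0.01498432 0.009     ] 0.10933793698508562 0.04082650674328732 0.021448739968298037 yaw -0.1511192456854059
[[0.52792169 0.00407371 0.008     ]
 [0.41267287 0.02989402 0.008     ]]
```

```bash
cat > g.py <<'E'
from h import *
def rows(pos,Rt):
    s=robot.get_state(); p=s["position"]; A=R.from_quat(s["ee_rot"])
    d=A.inv().apply(np.array(pos)-p)/.03; w=(A.inv()*R.from_matrix(Rt)).as_rotvec(degrees=True)/6
    print("shift",d.round(3),"turn",w.round(3),"| pos",p.round(4),"F",s["wrist_force"].round(2),"M",s["torque"].round(3),"q",s["qpos"].round(2),"t",s["time_s"],"op",s["opening"])
def toolR(Rt):  # tool y=+tray x, tool z=-tray z
    return np.c_[Rt[:,1],Rt[:,0],-Rt[:,2]]
def yaw(a): return R.from_euler('z',a).as_matrix()
SY=-.230; TR=yaw(SY)@R.from_euler('y',-30,degrees=True).as_matrix()
LIP=np.array([.5217,.2721,.1099])
PADY=-.045; PAD=np.array([.6408,-.2461,.004])
E
python3 -c "
from g import *
rows([.50,-.1,.32],toolR(yaw(-.23)))"
```

```text
shift [ 13.548 -10.569  -2.983] turn [-2.000e-03 -2.000e-03 -8.499e+00] | pos [ 0.2723 -0.5624  0.2304] F [0.11 0.62 0.04] M [-0.004 -0.008 -0.012] q [-1.3   0.53  1.43 -0.    1.18 -0.18] t 0.4 op 0.9994911314046325
```

Request:
step_arm:
  increments:
    - [[13.5,-10.5,-3],[0,0,-8.5],170]
    - [[13.5,-10.5,-3],[0,0,-8.5],170]
    - [[13.5,-10.5,-3],[0,0,-8.5],170]
    - [[13.5,-10.5,-3],[0,0,-8.5],170]
    - [[13.5,-10.5,-3],[0,0,-8.5],170]
    - [[13.5,-10.5,-3],[0,0,-8.5],170]
    - [[13.5,-10.5,-3],[0,0,-8.5],170]
    - [[13.5,-10.5,-3],[0,0,-8.5],170]
    - [[13.5,-10.5,-3],[0,0,-8.5],170]
    - [[13.5,-10.5,-3],[0,0,-8.5],170]
    - [[13.5,-10.5,-3],[0,0,-8.5],170]
    - [[13.5,-10.5,-3],[0,0,-8.5],170]
  squeeze: 10

```text
time_s: 1.4
position: [0.491, -0.119, 0.3176]
ee_rot: [0.784, 0.621, 0.0, 0.0]
wrist_force: [0.8, -0.5, -0.7]
opening: 0.342
grasp_force: 0.0
```

```bash
python3 -c "
from g import *
rows(LIP+TR[:,2]*.09,toolR(TR))"
```

```text
shift [12.929 -3.478  4.322] turn [-4.993e+00  2.000e-03  0.000e+00] | pos [ 0.491  -0.119   0.3176] F [ 0.84 -0.54 -0.66] M [-0.031 -0.132 -0.055] q [-0.46  0.26  1.61 -0.    1.26 -0.23] t 1.4 op 0.34230709452700353
```

Request:
step_arm:
  increments:
    - [[12.9,-3.5,4.3],[-5,0,0],170]
    - [[12.9,-3.5,4.3],[-5,0,0],170]
    - [[12.9,-3.5,4.3],[-5,0,0],170]
    - [[12.9,-3.5,4.3],[-5,0,0],170]
    - [[12.9,-3.5,4.3],[-5,0,0],170]
    - [[12.9,-3.5,4.3],[-5,0,0],170]
    - [[12.9,-3.5,4.3],[-5,0,0],170]
    - [[12.9,-3.5,4.3],[-5,0,0],170]
    - [[12.9,-3.5,4.3],[-5,0,0],170]
    - [[12.9,-3.5,4.3],[-5,0,0],170]
    - [[12.9,-3.5,4.3],[-5,0,0],170]
    - [[12.9,-3.5,4.3],[-5,0,0],170]

```text
time_s: 2.4
position: [0.4762, 0.2823, 0.1875]
ee_rot: [0.756, 0.6, 0.161, 0.203]
wrist_force: [1.2, -0.5, 0.6]
opening: 0.331
grasp_force: 0.0
```

```bash
python3 -c "
from g import *
rows(LIP+TR[:,2]*.015,toolR(TR))"
```

```text
shift [0.01  0.05  2.518] turn [ 0.008 -0.011  0.006] | pos [0.4762 0.2823 0.1875] F [ 1.16 -0.51  0.56] M [ 0.006  0.207 -0.003] q [ 0.52  0.44  1.93 -0.78  0.5   1.39] t 2.4 op 0.3307020060768888
```

Descend to tips 7 mm above the rim and look.

Request:
step_arm:
  increments:
    - [[0,0.05,0.6],[0,0,0],170]
    - [[0,0.05,1.2],[0,0,0],170]
    - [[0,0.05,1.8],[0,0,0],170]
    - [[0,0.05,2.3],[0,0,0],170]
    - [[0,0.05,2.5],[0,0,0],170]
    - [[0,0.05,2.5],[0,0,0],170]
    - [[0,0.05,2.5],[0,0,0],170]

```text
time_s: 2.98
position: [0.5142, 0.2707, 0.1238]
ee_rot: [0.757, 0.6, 0.161, 0.203]
wrist_force: [0.2, -0.6, -0.4]
opening: 0.328
grasp_force: 0.0
```

Run:
```python
from g import *
rows(LIP-TR[:,2]*.003,toolR(TR))
a=robot.capture("top"); b=robot.capture("side")
z=lambda im,x0,y0,w,h,s:cv2.resize(im[y0:y0+h,x0:x0+w],None,fx=s,fy=s,interpolation=cv2.INTER_CUBIC)
p=np.hstack([z(a,150,135,80,85,5),z(b,155,172,80,85,5)]);cv2.imwrite("pics/c2.png",p)
s=robot.get_state();A=R.from_quat(s["ee_rot"])
for n,o in(("side",(155,172)),("top",(150,135))): print(n,((proj(n,[s["position"]+A.apply([0,0,.008]),LIP,LIP+TR[:,0]*.01,LIP-TR[:,0]*.005])-o)*5).round().tolist())
```

```text
shift [ 0.101 -0.031  0.618] turn [-0.001  0.002 -0.001] | pos [0.5142 0.2707 0.1238] F [ 0.21 -0.65 -0.41] M [ 0.053  0.255 -0.003] q [ 0.46  0.59  1.92 -1.    0.39  1.58] t 2.9833 op 0.3277138776759353
side [[297.0, 223.0], [291.0, 233.0], [281.0, 221.0], [296.0, 240.0]]
top [[172.0, 274.0], [170.0, 271.0], [172.0, 258.0], [169.0, 277.0]]
```

View pics/c2.png

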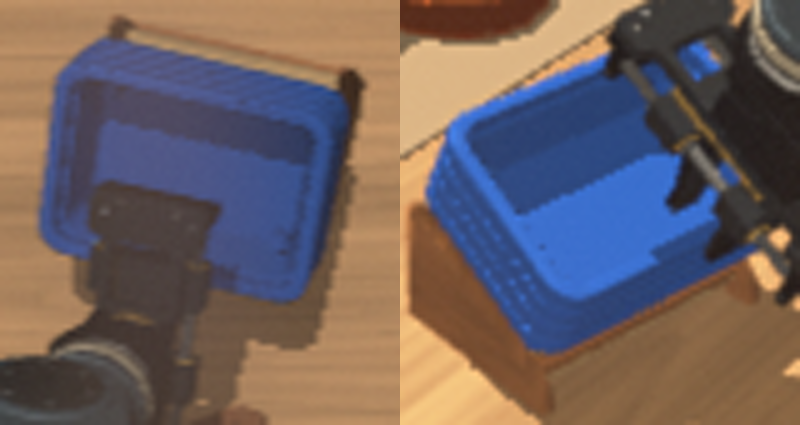

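The fingers straddle the front rim of the top tray: tips at side-crop (680,205) and (720,255), with the rim between them at about (690,240). I'll descend.

Request:
step_arm:
  increments:
    - [[0.1,-0.03,0.2],[0,0,0],170]
    - [[0.1,-0.03,0.4],[0,0,0],170]
    - [[0.1,-0.03,0.62],[0,0,0],170]
    - [[0.1,-0.03,0.62],[0,0,0],195]
    - [[0.1,-0.03,0.62],[0,0,0],205]
    - [[0.1,-0.03,0.62],[0,0,0],205]
    - [[0.1,-0.03,0.62],[0,0,0],205]

```text
time_s: 3.67
position: [0.5232, 0.2718, 0.1072]
ee_rot: [0.757, 0.6, 0.161, 0.203]
wrist_force: [-0.2, 0.0, 0.6]
opening: 0.21
grasp_force: 0.0
```

Run:
```python
from g import *
rows(LIP-TR[:,2]*.003,toolR(TR))
b=robot.capture("side")
cv2.imwrite("pics/c3.png",cv2.resize(b[205:245,195:245],None,fx=12,fy=12,interpolation=cv2.INTER_CUBIC))
```

```text
shift [-0.002  0.003 -0.003] turn [-0.001  0.     0.001] | pos [0.5232 0.2718 0.1072] F [-0.23  0.05  0.56] M [ 0.074  0.211 -0.03 ] q [ 0.45  0.62  1.91 -1.06  0.37  1.64] t 3.6667 op 0.2095225893261121
```

View pics/c3.png

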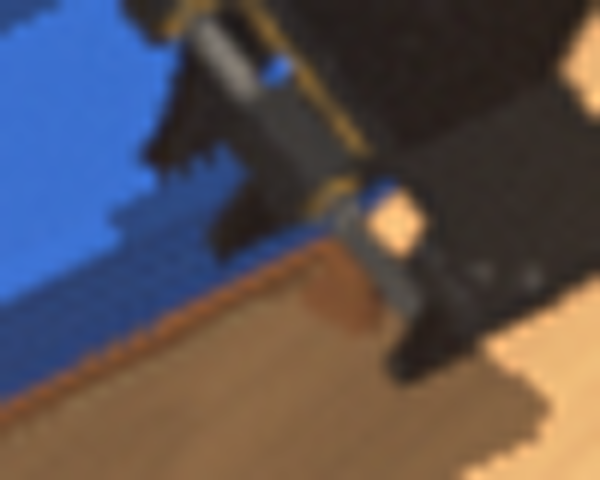

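No contact so far, and the fingers are either side of the rim. I'll close in steps and watch the side force to check centring.

Request:
step_arm:
  increments:
    - [[0,0,0],[0,0,0],212]
    - [[0,0,0],[0,0,0],216]
    - [[0,0,0],[0,0,0],218]
    - [[0,0,0],[0,0,0],218]
    - [[0,0,0],[0,0,0],218]
  squeeze: 6

```text
time_s: 4.13
position: [0.5233, 0.2719, 0.1074]
ee_rot: [0.757, 0.6, 0.161, 0.203]
wrist_force: [0.6, -0.0, -0.0]
opening: 0.149
grasp_force: 0.3
```

Request:
step_arm:
  increments:
    - [[0,0,0],[0,0,0],221]
    - [[0,0,0],[0,0,0],224]
    - [[0,0,0],[0,0,0],227]
    - [[0,0,0],[0,0,0],230]
    - [[0,0,0],[0,0,0],230]

```text
time_s: 4.55
position: [0.5227, 0.272, 0.107]
ee_rot: [0.757, 0.6, 0.161, 0.202]
wrist_force: [-2.0, 1.2, 0.9]
opening: 0.115
grasp_force: 6.2
```

```bash
python3 -c "
from g import *
rows(LIP-TR[:,2]*.003,toolR(TR)); s=robot.get_state(); print(R.from_quat(s['ee_rot']).inv().apply(s['wrist_force']),s['grasp_force'])"
```

```text
shift [-0.004  0.021 -0.   ] turn [-0.007 -0.002 -0.   ] | pos [0.5227 0.272  0.107 ] F [-2.    1.17  0.94] M [ 0.269  0.437 -0.055] q [ 0.45  0.62  1.91 -1.06  0.37  1.64] t 4.55 op 0.11484329881579916
[ 0.68239231 -1.44861038 -1.92195706] 6.186146772815846
```

Opening is 10 mm, so the rim is gripped, with only 1.4 N side force. I'll squeeze and lift slowly along the stack axis.

Request:
step_arm:
  increments:
    - [[0,0,0],[0,0,0],245]
    - [[0,0,0],[0,0,0],245]
    - [[0,0,0],[0,0,0],245]
    - [[0,0,-0.08],[0,0,0],245]
    - [[0,0,-0.16],[0,0,0],245]
    - [[0,0,-0.24],[0,0,0],245]
    - [[0,0,-0.32],[0,0,0],245]
    - [[0,0,-0.4],[0,0,0],245]
    - [[0,0,-0.5],[0,0,0],245]
    - [[0,0,-0.6],[0,0,0],245]
    - [[0,0,-0.7],[0,0,0],245]
    - [[0,0,-0.7],[0,0,0],245]
  squeeze: 40

```text
time_s: 5.55
position: [0.5128, 0.2745, 0.126]
ee_rot: [0.757, 0.6, 0.161, 0.203]
wrist_force: [0.0, -0.3, -1.1]
opening: 0.115
grasp_force: 40.1
```

Run:
```python
from g import *
rows(LIP+TR[:,2]*.05,toolR(TR))
b=robot.capture("side");a=robot.capture("top")
z=lambda im,x0,y0,w,h,s:cv2.resize(im[y0:y0+h,x0:x0+w],None,fx=s,fy=s,interpolation=cv2.INTER_CUBIC)
cv2.imwrite("pics/c4.png",np.hstack([z(a,150,135,80,110,5),z(b,155,150,80,110,5)]))
```

```text
shift [-0.009 -0.003 -1.049] turn [ 0.005 -0.006  0.001] | pos [0.5128 0.2745 0.126 ] F [ 0.   -0.31 -1.11] M [ 0.108  0.455 -0.017] q [ 0.46  0.58  1.92 -0.99  0.39  1.57] t 5.55 op 0.11486417026089467
```

View pics/c4.png

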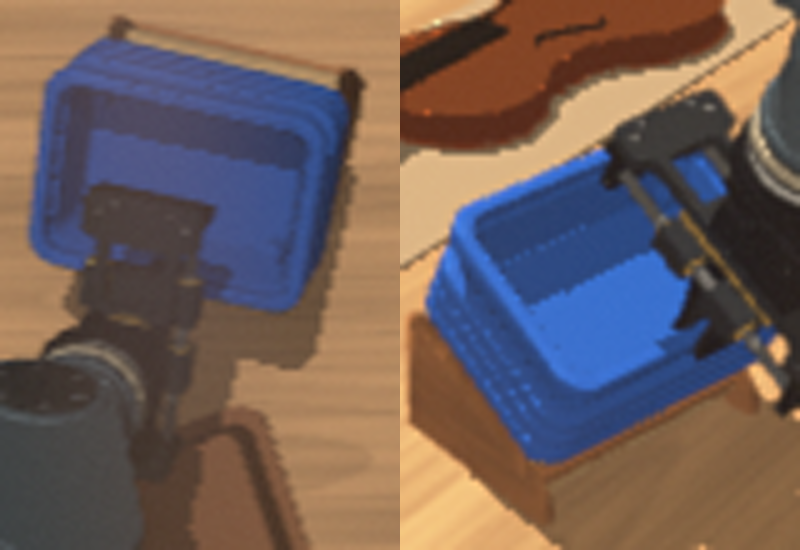

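The side view shows a clear gap between the top rim and the other three (left edge, about (450,270)). The force is about 1.1 N, which is one tray's weight. I'll keep withdrawing along the axis.

Request:
step_arm:
  increments:
    - [[0,0,-0.15],[0,0,0],245]
    - [[0,0,-0.3],[0,0,0],245]
    - [[0,0,-0.45],[0,0,0],245]
    - [[0,0,-0.6],[0,0,0],245]
    - [[0,0,-0.75],[0,0,0],245]
    - [[0,0,-0.95],[0,0,0],245]
    - [[0,0,-1.2],[0,0,0],245]
    - [[0,0,-1.5],[0,0,0],245]
    - [[0,0,-1.8],[0,0,0],245]
    - [[0,0,-2.1],[0,0,0],245]
    - [[0,0,-2.4],[0,0,0],245]
    - [[0,0,-2.5],[0,0,0],245]

```text
time_s: 6.65
position: [0.4761, 0.2833, 0.1919]
ee_rot: [0.757, 0.6, 0.162, 0.203]
wrist_force: [0.3, 0.6, -1.5]
opening: 0.106
grasp_force: 40.1
```

Run:
```python
from g import *
rows([.50,.27,.32],toolR(TR)); rows([.50,.27,.32],toolR(yaw(SY)))
```

```text
shift [-0.244  2.898 -3.256] turn [ 0.013 -0.014 -0.001] | pos [0.4761 0.2833 0.1919] F [ 0.25  0.63 -1.55] M [ 0.073  0.44  -0.05 ] q [ 0.52  0.44  1.92 -0.77  0.51  1.38] t 6.65 op 0.10584255896013861
shift [-0.244  2.898 -3.256] turn [ 5.013e+00 -1.400e-02  2.000e-03] | pos [0.4761 0.2833 0.1919] F [ 0.25  0.63 -1.55] M [ 0.073  0.44  -0.05 ] q [ 0.52  0.44  1.92 -0.77  0.51  1.38] t 6.65 op 0.10584255896013861
```

Request:
step_arm:
  increments:
    - [[0,0.2,-0.35],[0,0,0],245]
    - [[0,0.4,-0.7],[0,0,0],245]
    - [[0,0.6,-1.05],[0,0,0],245]
    - [[0,0.8,-1.4],[0,0,0],245]
    - [[0,1.0,-1.75],[0,0,0],245]
    - [[0,1.2,-2.1],[0,0,0],245]
    - [[0,1.4,-2.45],[0.5,0,0],245]
    - [[0,1.6,-2.8],[1,0,0],245]
    - [[0,1.8,-3.15],[1.5,0,0],245]
    - [[0,2,-3.4],[2,0,0],245]
    - [[0,2,-3.5],[2.5,0,0],245]
    - [[0,2,-3.5],[3,0,0],245]

```text
time_s: 7.65
position: [0.4759, 0.2832, 0.3129]
ee_rot: [0.779, 0.618, 0.065, 0.081]
wrist_force: [-0.4, -0.7, -2.0]
opening: 0.108
grasp_force: 40.2
```

Run:
```python
from g import *
rows([.49,0,.31],toolR(yaw(SY)))
```

```text
shift [-9.087  2.53   0.618] turn [ 1.991 -0.017  0.005] | pos [0.4759 0.2832 0.3129] F [-0.44 -0.72 -2.  ] M [0.005 0.24  0.004] q [ 0.4   0.28  1.62 -0.14  1.08  0.69] t 7.65 op 0.10787170120778167
```

Request:
step_arm:
  increments:
    - [[-0.3,0.1,0],[0.2,0,0],245]
    - [[-0.9,0.2,0.1],[0.4,0,0],245]
    - [[-1.7,0.4,0.1],[0.6,0,0],245]
    - [[-2.6,0.6,0.2],[0.8,0,0],245]
    - [[-3.5,0.9,0.2],[1,0,0],245]
    - [[-4.4,1.2,0.3],[1.2,0,0],245]
    - [[-5.3,1.5,0.3],[1.4,0,0],245]
    - [[-6.2,1.8,0.4],[1.6,0,0],245]
    - [[-7.1,2,0.5],[1.8,0,0],245]
    - [[-7.9,2.2,0.5],[2,0,0],245]
    - [[-8.6,2.4,0.6],[2,0,0],245]
    - [[-9,2.5,0.6],[2,0,0],245]

```text
time_s: 8.65
position: [0.4895, -0.0, 0.309]
ee_rot: [0.784, 0.621, -0.001, 0.0]
wrist_force: [0.1, -0.5, -1.7]
opening: 0.109
grasp_force: 40.2
```

Run:
```python
from g import *
lip=PAD+yaw(PADY)@[-.065,0,.055]; print(lip)
rows(lip+[0,0,.15],toolR(yaw(PADY)))
```

```text
[ 0.5758658  -0.24317599  0.059     ]
shift [-7.225  4.661  3.34 ] turn [-0.005  0.011 -1.781] | pos [ 0.4895 -0.      0.309 ] F [ 0.11 -0.51 -1.69] M [ 0.018  0.022 -0.056] q [-0.23  0.25  1.66 -0.    1.23  0.  ] t 8.65 op 0.10930063283678451
```

Request:
step_arm:
  increments:
    - [[-0.3,0.2,0.1],[0,0,-0.1],245]
    - [[-0.9,0.6,0.4],[0,0,-0.3],245]
    - [[-1.6,1.1,0.7],[0,0,-0.5],245]
    - [[-2.3,1.6,1.1],[0,0,-0.7],245]
    - [[-3,2,1.5],[0,0,-0.9],245]
    - [[-3.8,2.5,1.9],[0,0,-1.1],245]
    - [[-4.6,3,2.3],[0,0,-1.3],245]
    - [[-5.4,3.5,2.6],[0,0,-1.5],245]
    - [[-6.2,4,2.9],[0,0,-1.7],245]
    - [[-6.9,4.5,3.2],[0,0,-1.78],245]
    - [[-7.2,4.66,3.34],[0,0,-1.78],245]
    - [[-7.2,4.66,3.34],[0,0,-1.78],245]

```text
time_s: 9.65
position: [0.5762, -0.2418, 0.2076]
ee_rot: [0.723, 0.691, -0.0, -0.001]
wrist_force: [-0.6, 0.8, -2.0]
opening: 0.111
grasp_force: 40.1
```

```bash
cat > f2.py <<'E'
# fit of the held/placed tray; blue mask in both views, occluded by gripper -> compare only blue-free pixels roughly
from g import *; from fit import *
import sys
from scipy.optimize import least_squares
s=robot.get_state(); A=R.from_quat(s["ee_rot"]).as_matrix(); Rt=np.c_[A[:,1],A[:,0],-A[:,2]]
T0=s["position"]+Rt@[.065,0,-.055+.003]
if len(sys.argv)>1: T0=PAD; Rt=yaw(PADY)
w={}
for n in("top","side"):
    im=robot.capture(n); m=bluemask(im); d=(cv2.cvtColor(im,cv2.COLOR_BGR2HSV)[...,2]<75)&(m==0); d=cv2.dilate(d.astype(np.uint8),np.ones((3,3)))&(1-m)
    r=cv2.dilate((render(n,[tray(T0,Rt)])>0).astype(np.uint8),np.ones((21,21))); w[n]=(m.astype(np.float32),(r>0)&(d==0)); cv2.imwrite(f"pics/m_{n}.png",im)
def f(p): 
    Q=Rt@R.from_euler('xyz',[p[5],p[3],p[4]]).as_matrix(); T=T0+p[:3]
    return sum((np.abs(render(n,[tray(T,Q)])-w[n][0])*w[n][1]).sum() for n in w)
best=minimize(f,np.zeros(6),method='Nelder-Mead',options=dict(initial_simplex=np.vstack([np.zeros(6),np.diag([.008,.008,.008,.05,.05,.05])]),xatol=1e-4,maxiter=600))
print("zero cost",f(np.zeros(6)),"best",best.fun,"dxyz",best.x[:3].round(4),"pitch,yaw,roll",best.x[3:].round(4)); print("T",T0+best.x[:3])
E
python3 f2.py
python3 - <<'E'
from g import *
lip=PAD+yaw(PADY)@[-.065,0,.055]
rows(lip+[0,0,-.003],toolR(yaw(PADY)))
E
```

```text
zero cost 695.375 best 628.125 dxyz [-0.0014  0.0019 -0.0009] pitch,yaw,roll [0.0617 0.0335 0.0141]
T [ 0.63962727 -0.24283019  0.15458287]
shift [-0.158  0.027  5.091] turn [-0.018 -0.017  0.012] | pos [ 0.5755 -0.2387  0.2087] F [-0.4   0.72 -1.71] M [0.048 0.095 0.009] q [-0.57  0.55  1.46  0.    1.14 -0.53] t 9.75 op 0.110121058485536
```

```bash
python3 f2.py
python3 - <<'E'
from g import *
lip=PAD+yaw(PADY)@[-.065,0,.055]
rows(lip+[0,0,-.003],toolR(yaw(PADY)))
b=robot.capture("side");a=robot.capture("top")
z=lambda im,x0,y0,w,h,s:cv2.resize(im[y0:y0+h,x0:x0+w],None,fx=s,fy=s,interpolation=cv2.INTER_CUBIC)
cv2.imwrite("pics/c5.png",np.hstack([z(a,275,110,100,120,4),z(b,225,100,100,120,4)]))
E
```

```text
zero cost 684.375 best 613.125 dxyz [-0.0029  0.0048  0.0016] pitch,yaw,roll [0.0539 0.0092 0.0293]
T [ 0.63748446 -0.23663772  0.15821167]
shift [-0.177  0.011  5.118] turn [-0.006 -0.008  0.025] | pos [ 0.5759 -0.238   0.2095] F [ 0.75  0.07 -2.2 ] M [-0.006  0.029  0.003] q [-0.57  0.55  1.46  0.    1.14 -0.53] t 9.85 op 0.10561079594134667
```

View pics/c5.png

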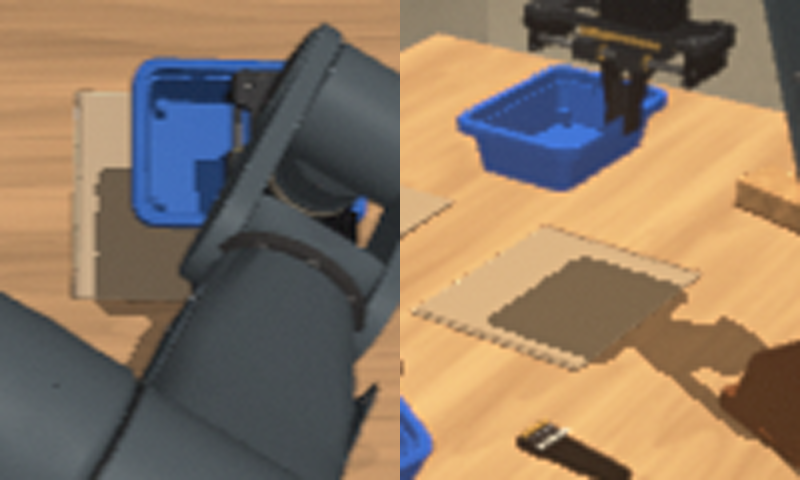

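```bash
sed -i 's/    im=robot.capture(n); m=bluemask(im); d=.*$/    im=robot.capture(n); m=bluemask(im); H=cv2.cvtColor(im,cv2.COLOR_BGR2HSV); d=((H[...,2]<75)|(H[...,1]<60))\&(m==0); d=cv2.dilate(d.astype(np.uint8),np.ones((3,3)))\&(1-m)/' f2.py
python3 f2.py
```

```text
zero cost 24.6875 best 13.8125 dxyz [-0.0015  0.0017  0.0014] pitch,yaw,roll [ 0.0174 -0.0069  0.0061]
T [ 0.63965708 -0.2391105   0.15918613]
```

Tray held level (about 1°) over the pad. Descend close, then slowly to contact.

Request:
step_arm:
  increments:
    - [[0,0,0.2],[0,0,0],245]
    - [[-0.1,0,0.6],[0,0,0],245]
    - [[-0.17,0,1.1],[0,0,0],245]
    - [[-0.17,0,1.6],[0,0,0],245]
    - [[-0.17,0,2.1],[0,0,0],245]
    - [[-0.17,0,2.6],[0,0,0],245]
    - [[-0.17,0,3.1],[0,0,0],245]
    - [[-0.17,0,3.6],[0,0,0],245]
    - [[-0.17,0,4],[0,0,0],245]
    - [[-0.17,0,4.3],[0,0,0],245]
    - [[-0.17,0,4.4],[0,0,0],245]
    - [[-0.17,0,4.4],[0,0,0],245]

```text
time_s: 11.05
position: [0.5756, -0.2446, 0.0758]
ee_rot: [0.722, 0.692, -0.0, -0.001]
wrist_force: [0.3, 0.1, -1.6]
opening: 0.109
grasp_force: 40.1
```

Request:
step_arm:
  increments:
    - [[0,0,0],[0,0,0],245]
    - [[0,0,0],[0,0,0],245]
    - [[0,0,0],[0,0,0],245]

```text
time_s: 11.3
position: [0.5768, -0.2452, 0.078]
ee_rot: [0.722, 0.692, 0.0, 0.001]
wrist_force: [0.8, -0.7, -1.5]
opening: 0.111
grasp_force: 40.1
```

```bash
python3 f2.py
python3 - <<'E'
from g import *
lip=PAD+yaw(PADY)@[-.065,0,.055]
rows(lip+[0,0,-.003],toolR(yaw(PADY)))
E
```

```text
zero cost 21.625 best 11.25 dxyz [ 0.0008  0.0017 -0.0024] pitch,yaw,roll [-0.0058  0.024   0.0079]
T [ 0.64257864 -0.24639362  0.02369735]
shift [ 0.062 -0.029  0.729] turn [0.013 0.007 0.015] | pos [ 0.5766 -0.2451  0.0779] F [ 0.51  0.02 -1.18] M [-0.054  0.036 -0.037] q [-0.58  0.72  1.55  0.    0.87 -0.54] t 11.4 op 0.11091665606674506
```

Request:
step_arm:
  increments:
    - [[0.03,0,0.15],[0,0,0],245]
    - [[0.05,0,0.3],[0,0,0],245]
    - [[0.05,0,0.42],[0,0,0],245]
    - [[0.05,0,0.5],[0,0,0],245]
    - [[0.05,0,0.55],[0,0,0],245]
    - [[0.05,0,0.58],[0,0,0],245]
    - [[0.05,0,0.6],[0,0,0],245]
    - [[0.05,0,0.6],[0,0,0],245]

```text
time_s: 12.07
position: [0.5762, -0.2433, 0.0589]
ee_rot: [0.722, 0.692, -0.0, -0.0]
wrist_force: [0.9, 0.1, -1.5]
opening: 0.111
grasp_force: 40.1
```

Request:
step_arm:
  increments:
    - [[0,0,0.02],[0,0,0],245]
    - [[0,0,0.04],[0,0,0],245]
    - [[0,0,0.06],[0,0,0],245]
    - [[0,0,0.08],[0,0,0],245]
    - [[0,0,0.08],[0,0,0],245]
    - [[0,0,0.08],[0,0,0],245]

```text
time_s: 12.57
position: [0.5763, -0.2433, 0.0567]
ee_rot: [0.722, 0.692, 0.0, 0.0]
wrist_force: [0.1, 0.6, -0.7]
opening: 0.11
grasp_force: 40.1
```

Request:
step_arm:
  increments:
    - [[0,0,0.02],[0,0,0],245]
    - [[0,0,0.04],[0,0,0],245]
    - [[0,0,0.06],[0,0,0],245]
    - [[0,0,0.06],[0,0,0],245]
    - [[0,0,0.06],[0,0,0],245]

```text
time_s: 12.98
position: [0.5762, -0.2436, 0.0557]
ee_rot: [0.722, 0.692, -0.0, 0.0]
wrist_force: [-1.5, 0.3, 5.9]
opening: 0.111
grasp_force: 40.2
```

Contact at 6 N with the weight on the pad. Release slowly.

Request:
step_arm:
  increments:
    - [[0,0,0],[0,0,0],245]
    - [[0,0,0],[0,0,0],245]
    - [[0,0,0],[0,0,0],228]
    - [[0,0,0],[0,0,0],222]
    - [[0,0,0],[0,0,0],215]
    - [[0,0,0],[0,0,0],205]
    - [[0,0,0],[0,0,0],190]
    - [[0,0,0],[0,0,0],175]
    - [[0,0,0],[0,0,0],175]
    - [[0,0,0],[0,0,0],175]
  squeeze: 6

```text
time_s: 13.82
position: [0.5734, -0.2428, 0.0556]
ee_rot: [0.722, 0.692, -0.002, -0.003]
wrist_force: [-8.6, 0.6, 10.2]
opening: 0.306
grasp_force: 5.0
```

Request:
step_arm:
  increments:
    - [[0,0,-0.3],[0,0,0],175]
    - [[0,0,-0.8],[0,0,0],175]
    - [[0,0,-1.5],[0,0,0],175]
    - [[0,0,-2.5],[0,0,0],175]
    - [[0,0,-3.5],[0,0,0],170]
    - [[0,0,-4.5],[0,0,0],170]
    - [[0,0,-5],[0,0,0],170]

```text
time_s: 14.4
position: [0.5787, -0.2443, 0.2093]
ee_rot: [0.722, 0.692, 0.001, 0.004]
wrist_force: [1.2, -0.8, -0.9]
opening: 0.334
grasp_force: 0.0
```

Run:
```python
from g import *
TY=-.15; T=np.array([.472,.0155,0]);   # tool: closing axis across the tailpiece
# tool y -> direction of -tail y or +; choose small turn
for sgn in(1,-1):
    y=sgn*yaw(TY)[:,1]; z=np.array([0,0,-1.]); rows(T+[0,0,.20],np.c_[np.cross(y,z),y,z])
```

```text
shift [ 8.499 -3.93   0.249] turn [  0.033   0.08  -13.981] | pos [ 0.5787 -0.2443  0.2093] F [ 1.22 -0.84 -0.93] M [-0.036 -0.128 -0.051] q [-0.58  0.55  1.45  0.    1.13 -0.53] t 14.4 op 0.3338465004992102
shift [ 8.499 -3.93   0.249] turn [ 0.082 -0.034 16.019] | pos [ 0.5787 -0.2443  0.2093] F [ 1.22 -0.84 -0.93] M [-0.036 -0.128 -0.051] q [-0.58  0.55  1.45  0.    1.13 -0.53] t 14.4 op 0.3338465004992102
```

The release showed an unexpected 8.6 N side force; checking the tray now.

```bash
python3 f2.py p
python3 - <<'E'
from g import *
b=robot.capture("side");a=robot.capture("top")
z=lambda im,x0,y0,w,h,s:cv2.resize(im[y0:y0+h,x0:x0+w],None,fx=s,fy=s,interpolation=cv2.INTER_CUBIC)
cv2.imwrite("pics/c6.png",np.hstack([z(a,275,110,100,120,4),z(b,225,140,100,120,4)]))
E
```

```text
zero cost 81.5 best 9.5 dxyz [ 0.0053  0.0001 -0.0014] pitch,yaw,roll [0.0188 0.0069 0.0025]
T [ 0.64607537 -0.24600879  0.00258859]
```

View pics/c6.png

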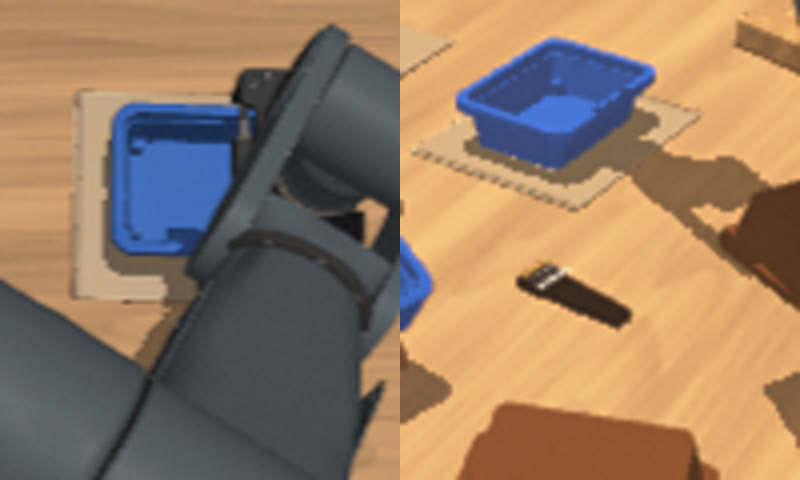

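The tray sits level on the pad, about 5 mm too far in +x by the fit (arm partly hides it in the top view). I'll move above the tailpiece to clear the view and re-measure both.

Request:
step_arm:
  increments:
    - [[8.5,-3.9,0.2],[0,0,-14],80]
    - [[8.5,-3.9,0.2],[0,0,-14],80]
    - [[8.5,-3.9,0.2],[0,0,-14],80]
    - [[8.5,-3.9,0.2],[0,0,-14],80]
    - [[8.5,-3.9,0.2],[0,0,-14],80]
    - [[8.5,-3.9,0.2],[0,0,-14],80]
    - [[8.5,-3.9,0.2],[0,0,-14],80]
    - [[8.5,-3.9,0.2],[0,0,-14],80]
    - [[8.5,-3.9,0.2],[0,0,-14],80]
    - [[8.5,-3.9,0.2],[0,0,-14],80]
    - [[8.5,-3.9,0.2],[0,0,-14],80]
    - [[8.5,-3.9,0.2],[0,0,-14],80]

```text
time_s: 15.6
position: [0.4692, 0.0171, 0.1971]
ee_rot: [0.071, 0.997, 0.0, -0.002]
wrist_force: [0.3, 0.0, -0.4]
opening: 0.688
grasp_force: 0.0
```

```bash
python3 f2.py p
python3 - <<'E'
from g import *
y=yaw(-.15)[:,1]; z=np.array([0,0,-1.]); rows([.475,.0150,.05],np.c_[np.cross(y,z),y,z])
E
```

```text
zero cost 113.6875 best 11.375 dxyz [0.0042 0.0016 0.0004] pitch,yaw,roll [ 0.0202 -0.0023 -0.0039]
T [ 0.64497035 -0.24445525  0.00438389]
shift [-0.213 -0.036  4.907] turn [ 0.003 -0.034  0.015] | pos [0.4694 0.0169 0.1972] F [ 0.02  0.17 -0.55] M [ 0.116 -0.179 -0.043] q [-0.2   0.37  1.85  0.    0.93 -1.63] t 15.7 op 0.6877479553797204
```

The tray is within 4 mm and 0.2° of the pad's centre pose, which is fine. Now the tailpiece.

Request:
step_arm:
  increments:
    - [[-0.21,-0.04,1],[0,0,0],80]
    - [[-0.21,-0.04,2.2],[0,0,0],80]
    - [[-0.21,-0.04,3.4],[0,0,0],80]
    - [[-0.21,-0.04,4.4],[0,0,0],80]
    - [[-0.21,-0.04,4.9],[0,0,0],80]
    - [[-0.21,-0.04,4.9],[0,0,0],80]
    - [[-0.21,-0.04,4.9],[0,0,0],80]
    - [[-0.21,-0.04,4.9],[0,0,0],80]

```text
time_s: 16.37
position: [0.4768, 0.0144, 0.0521]
ee_rot: [0.075, 0.997, 0.0, 0.0]
wrist_force: [0.0, 0.3, 0.1]
opening: 0.683
grasp_force: 0.0
```

Run:
```python
from g import *
y=yaw(-.15)[:,1]; z=np.array([0,0,-1.]); rows([.475,.0150,.0105],np.c_[np.cross(y,z),y,z])
b=robot.capture("side");a=robot.capture("top")
z=lambda im,x0,y0,w,h,s:cv2.resize(im[y0:y0+h,x0:x0+w],None,fx=s,fy=s,interpolation=cv2.INTER_CUBIC)
cv2.imwrite("pics/c7.png",np.hstack([z(a,225,175,66,70,6),z(b,237,180,66,70,6)]))
```

```text
shift [0.062 0.012 1.387] turn [0.    0.004 0.006] | pos [0.4768 0.0144 0.0521] F [0.03 0.32 0.12] M [ 0.1   -0.113  0.029] q [-0.2   0.65  1.94  0.    0.55 -1.63] t 16.3667 op 0.682789869698875
```

View pics/c7.png

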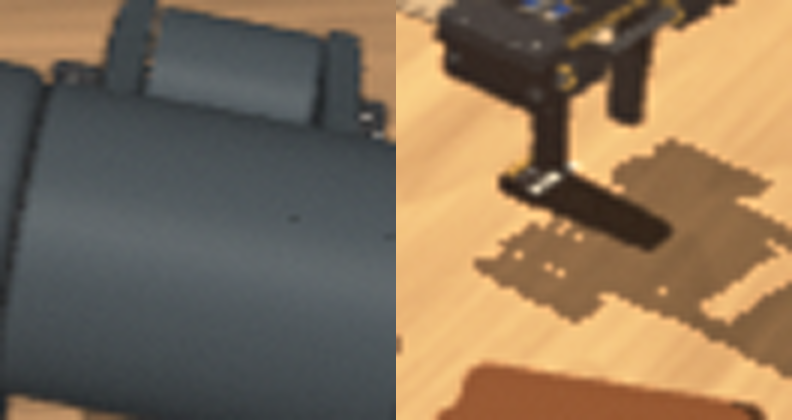

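In the side view the fingers straddle the tailpiece: near finger at (550,175), far one at (625,120), piece running (500,185) to (670,235). I'll descend and close.

Request:
step_arm:
  increments:
    - [[0.06,0,0.4],[0,0,0],80]
    - [[0.06,0,0.8],[0,0,0],80]
    - [[0.06,0,1.15],[0,0,0],80]
    - [[0.06,0,1.35],[0,0,0],80]
    - [[0.06,0,1.35],[0,0,0],80]
    - [[0.06,0,1.35],[0,0,0],120]
    - [[0.06,0,1.35],[0,0,0],140]
    - [[0.06,0,1.35],[0,0,0],150]
    - [[0.06,0,1.35],[0,0,0],160]
    - [[0.06,0,1.35],[0,0,0],170]
    - [[0.06,0,1.35],[0,0,0],185]
    - [[0.06,0,1.35],[0,0,0],200]
  squeeze: 15

```text
time_s: 17.47
position: [0.475, 0.0148, 0.0117]
ee_rot: [0.074, 0.997, 0.0, 0.0]
wrist_force: [0.1, 0.5, 3.0]
opening: 0.375
grasp_force: 15.0
```

Request:
step_arm:
  increments:
    - [[0,0,0],[0,0,0],200]
    - [[0,0,0],[0,0,0],200]
    - [[0,0,-0.1],[0,0,0],200]
    - [[0,0,-0.3],[0,0,0],200]
    - [[0,0,-0.6],[0,0,0],200]
    - [[0,0,-1],[0,0,0],200]
    - [[0,0,-1],[0,0,0],200]
  squeeze: 20

```text
time_s: 18.05
position: [0.4756, 0.0145, 0.0432]
ee_rot: [0.074, 0.997, -0.0, 0.002]
wrist_force: [-0.2, -0.8, -0.7]
opening: 0.369
grasp_force: 19.9
```

Run:
```python
from g import *
for a in(-.15,): y=yaw(a)[:,1]; z=np.array([0,0,-1.]); rows([.475,.0150,.23],np.c_[np.cross(y,z),y,z])
b=robot.capture("side")
cv2.imwrite("pics/c8.png",cv2.resize(b[165:235,237:317],None,fx=7,fy=7,interpolation=cv2.INTER_CUBIC))
```

```text
shift [ 4.000e-03  1.300e-02 -6.228e+00] turn [-0.002  0.029  0.019] | pos [0.4756 0.0145 0.0432] F [-0.15 -0.77 -0.72] M [ 0.107 -0.119  0.009] q [-0.2   0.67  1.95 -0.    0.52 -1.63] t 18.05 op 0.3692558070985102
```

View pics/c8.png

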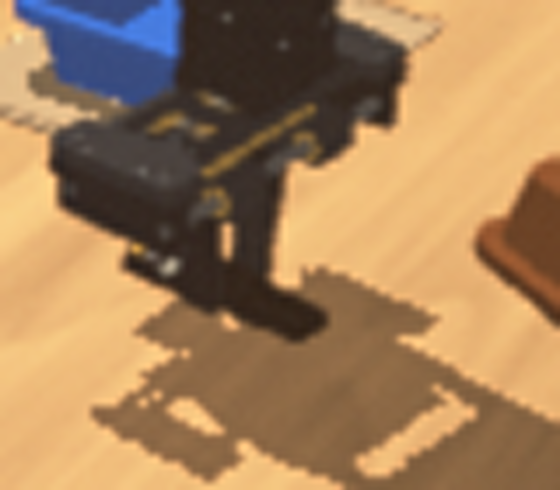

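The tailpiece is held level, both fingers on its sides. I'll raise it and carry it over the tray.

Request:
step_arm:
  increments:
    - [[0,0,-0.3],[0,0,0],200]
    - [[0,0,-0.9],[0,0,0],200]
    - [[0,0,-1.6],[0,0,0],200]
    - [[0,0,-2.3],[0,0,0],200]
    - [[0,0,-3],[0,0,0],200]
    - [[0,0,-3.7],[0,0,0],200]
    - [[0,0,-4.3],[0,0,0],200]
    - [[0,0,-4.6],[0,0,0],200]
    - [[0,0,-4.7],[0,0,0],200]
    - [[0,0,-4.7],[0,0,0],200]

```text
time_s: 18.93
position: [0.4747, 0.0147, 0.1827]
ee_rot: [0.074, 0.997, -0.0, 0.0]
wrist_force: [0.8, -0.1, -1.0]
opening: 0.369
grasp_force: 19.9
```

Run:
```python
from g import *
y=yaw(-1.616)[:,1]; z=np.array([0,0,-1.]); rows([.645,-.2475,.17],np.c_[np.cross(y,z),y,z])
```

```text
shift [-6.903 -7.804  0.43 ] turn [6.0000e-03 7.0000e-03 1.4016e+01] | pos [0.4747 0.0147 0.1827] F [ 0.85 -0.13 -0.96] M [ 0.108 -0.113  0.008] q [-0.21  0.4   1.85 -0.    0.89 -1.63] t 18.9333 op 0.3690012734848114
```

Request:
step_arm:
  increments:
    - [[-0.2,-0.2,0],[0,0,0.3],200]
    - [[-0.5,-0.6,0],[0,0,1],200]
    - [[-1,-1.1,0],[0,0,1.8],200]
    - [[-1.5,-1.7,0.1],[0,0,2.7],200]
    - [[-2,-2.3,0.1],[0,0,3.6],200]
    - [[-2.5,-2.9,0.1],[0,0,4.5],200]
    - [[-3,-3.5,0.2],[0,0,5.4],200]
    - [[-3.5,-4.1,0.2],[0,0,6.3],200]
    - [[-4,-4.7,0.2],[0,0,7.2],200]
    - [[-4.5,-5.2,0.2],[0,0,8.1],200]
    - [[-5,-5.6,0.3],[0,0,8.8],200]
    - [[-5.2,-5.9,0.3],[0,0,9.2],200]

```text
time_s: 19.93
position: [0.604, -0.1858, 0.1708]
ee_rot: [0.53, 0.848, -0.0, -0.001]
wrist_force: [0.6, 0.5, -0.3]
opening: 0.375
grasp_force: 19.9
```

Run:
```python
from g import *
y=yaw(-1.616)[:,1]; z=np.array([0,0,-1.]); rows([.645,-.2475,.17],np.c_[np.cross(y,z),y,z])
```

```text
shift [-2.449  0.329  0.026] turn [-0.01  -0.005  4.761] | pos [ 0.604  -0.1858  0.1708] F [ 0.64  0.45 -0.33] M [ 0.003 -0.185 -0.016] q [-0.47  0.61  1.47 -0.    1.07 -0.93] t 19.9333 op 0.3750642391709304
```

Request:
step_arm:
  increments:
    - [[-0.4,0.05,0],[0,0,0.7],200]
    - [[-0.8,0.1,0],[0,0,1.5],200]
    - [[-1.2,0.15,0],[0,0,2.3],200]
    - [[-1.6,0.2,0],[0,0,3.1],200]
    - [[-2,0.25,0],[0,0,3.9],200]
    - [[-2.3,0.3,0],[0,0,4.5],200]
    - [[-2.45,0.33,0],[0,0,4.76],200]
    - [[-2.45,0.33,0],[0,0,4.76],200]
    - [[-2.45,0.33,0],[0,0,4.76],200]
    - [[-2.45,0.33,0],[0,0,4.76],200]

```text
time_s: 20.77
position: [0.6436, -0.2443, 0.1724]
ee_rot: [0.721, 0.693, -0.0, -0.001]
wrist_force: [-0.2, 0.1, -0.4]
opening: 0.375
grasp_force: 19.9
```

Run:
```python
from g import *
y=yaw(-1.616)[:,1]; z=np.array([0,0,-1.]); rows([.645,-.2475,.0187],np.c_[np.cross(y,z),y,z])
```

```text
shift [-0.11   0.062  5.123] turn [-0.019 -0.011  0.064] | pos [ 0.6436 -0.2443  0.1724] F [-0.17  0.13 -0.38] M [-0.007 -0.091 -0.027] q [-0.52  0.68  1.31  0.    1.16 -0.49] t 20.7667 op 0.37463382379559335
```

Request:
step_arm:
  increments:
    - [[-0.1,0.06,0.3],[0,0,0],200]
    - [[-0.1,0.06,0.8],[0,0,0],200]
    - [[-0.1,0.06,1.4],[0,0,0],200]
    - [[-0.1,0.06,2],[0,0,0],200]
    - [[-0.1,0.06,2.6],[0,0,0],200]
    - [[-0.1,0.06,3.2],[0,0,0],200]
    - [[-0.1,0.06,3.7],[0,0,0],200]
    - [[-0.1,0.06,4.1],[0,0,0],200]
    - [[-0.1,0.06,4.4],[0,0,0],200]
    - [[-0.1,0.06,4.6],[0,0,0],200]
    - [[-0.1,0.06,4.6],[0,0,0],200]
    - [[-0.1,0.06,4.6],[0,0,0],200]

```text
time_s: 21.77
position: [0.6462, -0.248, 0.0354]
ee_rot: [0.721, 0.693, 0.0, 0.0]
wrist_force: [-0.8, 0.4, 0.0]
opening: 0.371
grasp_force: 19.9
```

Run:
```python
from g import *
y=yaw(-1.616)[:,1]; z=np.array([0,0,-1.]); rows([.645,-.2475,.0187],np.c_[np.cross(y,z),y,z])
```

```text
shift [ 0.016 -0.041  0.558] turn [0.003 0.001 0.057] | pos [ 0.6462 -0.248   0.0354] F [-0.84  0.38  0.04] M [ 0.045 -0.1    0.033] q [-0.53  0.85  1.38  0.    0.92 -0.49] t 21.7667 op 0.3713814677173196
```

Request:
step_arm:
  increments:
    - [[0,-0.03,0.12],[0,0,0],200]
    - [[0,-0.03,0.22],[0,0,0],200]
    - [[0,-0.03,0.32],[0,0,0],200]
    - [[0,-0.03,0.4],[0,0,0],200]
    - [[0,-0.03,0.45],[0,0,0],200]
    - [[0,-0.03,0.47],[0,0,0],200]
    - [[0,-0.03,0.47],[0,0,0],200]
    - [[0,-0.03,0.47],[0,0,0],200]

```text
time_s: 22.43
position: [0.6452, -0.2479, 0.0213]
ee_rot: [0.721, 0.693, 0.0, 0.0]
wrist_force: [0.5, -0.4, 0.7]
opening: 0.369
grasp_force: 19.9
```

Request:
step_arm:
  increments:
    - [[0,0,0.02],[0,0,0],200]
    - [[0,0,0.04],[0,0,0],200]
    - [[0,0,0.06],[0,0,0],200]
    - [[0,0,0.06],[0,0,0],200]
    - [[0,0,0.06],[0,0,0],200]

```text
time_s: 22.85
position: [0.6451, -0.2479, 0.0194]
ee_rot: [0.721, 0.693, -0.0, -0.0]
wrist_force: [-1.1, -0.2, -1.2]
opening: 0.374
grasp_force: 19.9
```

Request:
step_arm:
  increments:
    - [[0,0,0.01],[0,0,0],200]
    - [[0,0,0.03],[0,0,0],200]
    - [[0,0,0.03],[0,0,0],200]
    - [[0,0,0.03],[0,0,0],200]

```text
time_s: 23.18
position: [0.6452, -0.248, 0.0189]
ee_rot: [0.721, 0.693, 0.0, 0.0]
wrist_force: [-0.6, 0.5, 2.0]
opening: 0.365
grasp_force: 19.9
```

Request:
step_arm:
  increments:
    - [[0,0,0.02],[0,0,0],200]
    - [[0,0,0.02],[0,0,0],200]
    - [[0,0,0.02],[0,0,0],200]

```text
time_s: 23.43
position: [0.6452, -0.248, 0.0189]
ee_rot: [0.721, 0.693, 0.0, 0.0]
wrist_force: [-1.3, 1.2, 5.5]
opening: 0.374
grasp_force: 20.0
```

Request:
step_arm:
  increments:
    - [[0,0,0],[0,0,0],200]
    - [[0,0,0],[0,0,0],165]
    - [[0,0,0],[0,0,0],158]
    - [[0,0,0],[0,0,0],150]
    - [[0,0,0],[0,0,0],143]
    - [[0,0,0],[0,0,0],137]
    - [[0,0,0],[0,0,0],137]
    - [[0,0,0],[0,0,0],137]
  squeeze: 4

```text
time_s: 24.1
position: [0.645, -0.2479, 0.0175]
ee_rot: [0.721, 0.693, -0.0, -0.0]
wrist_force: [0.2, 0.8, 0.4]
opening: 0.46
grasp_force: 0.0
```

Released with no side force. Rise slowly, then clear the view.

Request:
step_arm:
  increments:
    - [[0,0,-0.1],[0,0,0],137]
    - [[0,0,-0.3],[0,0,0],137]
    - [[0,0,-0.6],[0,0,0],137]
    - [[0,0,-1],[0,0,0],137]
    - [[0,0,-1.6],[0,0,0],137]
    - [[0,0,-2.4],[0,0,0],137]
    - [[0,0,-3.4],[0,0,0],137]
    - [[0,0,-4.4],[0,0,0],137]
    - [[0,0,-5.4],[0,0,0],137]
    - [[0,0,-6],[0,0,0],137]
    - [[0,0,-6],[0,0,0],137]

```text
time_s: 25.02
position: [0.6482, -0.2496, 0.2055]
ee_rot: [0.721, 0.693, 0.002, 0.006]
wrist_force: [1.0, 0.1, 0.2]
opening: 0.466
grasp_force: 0.0
```

Request:
step_arm:
  increments:
    - [[5,-7,0],[0,0,0],137]
    - [[5,-7,0],[0,0,0],137]
    - [[5,-7,0],[0,0,0],137]
    - [[5,-7,0],[0,0,0],137]
    - [[5,-7,0],[0,0,0],137]
    - [[5,-7,0],[0,0,0],137]
    - [[5,-7,0],[0,0,0],137]
    - [[5,-7,0],[0,0,0],137]
    - [[5,-7,0],[0,0,0],137]
    - [[5,-7,0],[0,0,0],137]

```text
time_s: 25.85
position: [0.4433, -0.0911, 0.1984]
ee_rot: [0.721, 0.693, 0.001, 0.002]
wrist_force: [0.5, -0.5, -0.3]
opening: 0.461
grasp_force: 0.0
```

```bash
python3 f2.py p
python3 - <<'E'
from fit import *
im=robot.capture("top"); cv2.imwrite("pics/end_top.png",im)
H=cv2.cvtColor(im,cv2.COLOR_BGR2HSV)
# pad: refine centre by edges of beige region (low sat, not wood) around it
sub=H[115:215,280:375]; print("sat/val pad vs wood",H[140,290+2],H[120,300])
# tailpiece inside tray: dark pixels near the tray
roi=np.zeros(H.shape[:2],np.uint8); q=proj("top",[[.645+a*.055,-.2445+b*.075,.01] for a,b in((1,1),(1,-1),(-1,-1),(-1,1))]); cv2.fillConvexPoly(roi,q.astype(np.int32),1)
for thr in(60,80):
    d=((H[...,2]<thr)&(roi>0)).astype(np.uint8); c=max(cv2.findContours(d,0,1)[0],key=cv2.contourArea); r=cv2.minAreaRect(c); b=cv2.boxPoints(r); w=ray("top",b,.017)
    print(thr,ray("top",[r[0]],.017)[0].round(4),np.linalg.norm(w[0]-w[1]),np.linalg.norm(w[1]-w[2]),w.round(3)[:,:2].tolist())
# stack with three trays
best=None
ms={}
for n in("top","side"):
    m=bluemask(robot.capture(n)); k,l,s,_=cv2.connectedComponentsWithStats(m); c=(190,167) if n=="top" else (197,215)
    w=l[c[1]-15:c[1]+15,c[0]-20:c[0]+20]; ms[n]=cv2.morphologyEx((l==np.bincount(w[w>0]).argmax()).astype(np.uint8),cv2.MORPH_CLOSE,np.ones((9,9),np.uint8))
def poses(p):
    Rm=R.from_euler('z',p[2]).as_matrix()@R.from_euler('y',-30,degrees=True).as_matrix()
    return [(np.array([p[0],p[1],.048])+Rm[:,2]*.018*k,Rm) for k in range(3)]
f=lambda p:sum(np.abs(render(n,[tray(*q) for q in poses(p)])-ms[n]).sum() for n in ms)
p0=[.6296,.2469,-.23]; print("stack3",f(p0),minimize(f,p0,method='Nelder-Mead',options=dict(initial_simplex=[p0,[.64,.247,-.23],[.63,.257,-.23],[.63,.247,-.18]])).x)
E
```

```text
zero cost 114.0 best 15.75 dxyz [ 0.0047  0.0014 -0.0003] pitch,yaw,roll [0.0162 0.0021 0.0026]
T [ 0.64546763 -0.24467542  0.00367209]
sat/val pad vs wood [ 14 117 186] [ 15 116 154]
60 [ 0.6447 -0.2297  0.017 ] 0.07135646828466112 0.02673391676633155 [[0.659, -0.195], [0.657, -0.266], [0.631, -0.265], [0.632, -0.193]]
80 [ 0.6428 -0.2315  0.017 ] 0.0751156843087802 0.03054454477625279 [[0.659, -0.195], [0.657, -0.27], [0.627, -0.268], [0.628, -0.193]]
stack3 253.875 [ 0.62856722  0.24668015 -0.22405051]
```

The numbers agree: tray flat on the pad (underside 3.7 mm up, within about 5 mm and 1° of its centre pose), tailpiece flat on the tray floor along its middle, and the three-tray stack unmoved. Handing in.

```bash
python3 -c "
from bench import robot
print(robot.sign_off())"
```

```text
the job is handed in; nothing more can be done
None
```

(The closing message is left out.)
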